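# Shift the bench gearbox into third

## Robot

A 6-joint arm with a two-finger parallel gripper is mounted at the origin on the work surface. World frame = base frame: x ahead of the robot, y to its left, z up, the work surface at z = 0. Lengths are in m, angles in rad, forces in N, time in s.
With the tool pointing down it reaches from about 0.25 to 0.85 m from the base axis. Payload 12.5 kg.
Tool frame: the origin (TCP) lies midway between the tips of the shut fingers; the grasp point (between the pads) lies 19 mm behind it; z points along the fingers, y is the direction in which the jaws open and shut (so a half turn about z gives the same grasp; the last joint's range is limited). The gripper opens to 93 mm and grips with 3 to 60 N. Pads are 15 mm wide; open, the fingers measure 128 mm over their backs; the gripper's body (75 mm by 188 mm) begins 65 mm behind the grasp point.
Start: joints at [-0.085, 0.351, 1.652, -0, 1.139, -0.085], TCP at [0.55, 0, 0.219] pointing down, gripper open.
Joint ranges: [-2.75, 2.75], [-0.79, 2.1], [0.01, 2.65], [-1.57, 4.71], [0.07, 3.14], [-2.87, 2.87]. Speed limits (rad/s): [2.22, 2.22, 2.79, 3.14, 3.14, 3.14].

## Interface

Orientations are given as a 3x3 rotation matrix whose columns are the frame's x, y, z axes.
In Python, from plant import telemetry, eyes, workorder gives the robot as it stands.
- The arm moves only by the tool jog_arm, never from a script. Its argument "rows" is a list of rows, each a list of 3 entries, a list of its own where there are three numbers: the finger opening in m, from 0 to 0.093, then the shift along the world's x, y, z in m, then the turn, a rotation vector about the world's x, y, z in rad. In form: [[grip, [dx, dy, dz], [rx, ry, rz]], ...]. A call has 1 to 12 rows; each row is the pose to reach, as a shift and turn from the pose measured when the call began; what a row does not reach only later rows make up. A row lasts 1/10 s, in which the tool goes at most 50 mm and 8.59 degrees, less where a joint would pass 70% of its speed; a pose out of reach is approached as far as the arm can. A call with a gripper value outside its range is refused whole. The fingers move at their own pace and stop on an object; "squeeze" is the grip in N (left out, the last holds). Time passes only in rows, so rows that repeat a pose let the fingers close. It gives the time, the measured TCP pose, the force and the opening at its end, in the units of the state.
- telemetry.get_obs(): the state, without advancing time (a new reading comes with each control period).
- eyes.get_image(name): name is "scene" or "side" or "wrist"; returns a dict with "img" (384x512x3 uint8, red, green, blue), "fx", "fy", "cx", "cy" (pixels), "k1" (the pictures are not rectified: a ray, as slopes to the right and down, at radius r is drawn at 1 + k1 r^2 times it, then the intrinsics apply), "rvec" (rotation vector, rad) and "tvec" (3), from world to camera coordinates, as OpenCV has them; the wrist camera has in their place "hand_eye" (4x4, takes a point from camera to tool coordinates, whose origin is the TCP and whose axes are the flange's). Camera axes: x right, y down, z forward; pixel columns grow to the right and rows downward; lengths in m; the calibration is good to about 2 mm. A picture is of the moment at which its call begins: read the wrist's pose just before it. There is no depth.
- workorder.finish_job(): hands the job in, once; it reports no verdict.
The state is a dict: "clock": time; "joints": joint angles; "joint_vel": joint speeds; "effort": joint torques, N m; "tool_pos": TCP position; "eef_rot": TCP orientation; "ft_force": force on the tool from outside, world axes, zero at the start; "torque": the same for the moment, N m; "grip_width": opening from 0.0 (shut) to 1.0 (fully open).
Only numpy, scipy, OpenCV 4.12 (cv2) and the standard library are available. Lean on these libraries where they do the work, as an engineer would, in place of code of your own. Each camera call takes 0.05 s, during which the arm holds its last target. There are 200 camera calls.

## Task

The gearstick of the bench gearbox has been left somewhere in the lane of the first and second gears. Push its white ball knob gently with the fingertips, through the H-shaped gate, until it is fully home in the third slot (the one marked with three red pips), never taking the knob between the fingers; then move clear of it. Do not press the red stop button, and leave the loose things on the bench and on the gearbox where they are.

Things in the scene. Friction and masses are not known exactly. Their poses are not given: they have to be found in the camera images.
- gearbox: Fixed gearbox: brass foot plate 210 x 180 x 15 mm, black housing 160 x 140 mm, brass gate plate 124 x 124 mm, top 90 mm above the bench. Origin: on the bench, straight below the middle of the gate. x points forward (away from the robot, to the black motor, under 80 mm high, reaching x = +200 mm), y to its left, z up; turned by some yaw.
- gate (a point): Middle of the H gate, on the plate's top; axes as the gearbox. Two lanes along x, 21 mm left and right of the middle, joined by one cross channel along y at x = 0. Slots: first = left forward, second = left rear, third = right forward, fourth = right rear, counted by white pips (third: red). The tongues between the lanes have rounded corners at the channel.
- lever_side (a joint): Sideways angle of the gearstick, rad: +0.32 = left lane, -0.32 = right lane (hard stops), 0 = upright; about 0.03 play in a lane. It turns about a ball 20 mm above the bench on the gearbox's z axis. It moves sideways only with lever_fore within about 0.04 of 0 (rounded corners guide it in from up to about 0.1). No spring: friction, about 2 N at the knob, keeps it where it is left.
- lever_fore (a joint): Fore and aft angle of the gearstick, rad: +0.38 = fully forward, -0.38 = fully back (hard stops), 0 = in line with the cross channel. It moves fore and aft only in a lane. No spring: friction, about 2 N at the knob, keeps it where it is left.
- knob (a point): Centre of the white ball knob (diameter 34 mm) on the gearstick (steel rod, 10 mm thick), 125 mm from the ball pivot: in the gearbox frame, L = 125 mm: x = L sin(fore), y = L cos(fore) sin(side), z = 20 mm + L cos(fore) cos(side) (130 to 145 mm).
- slot3 (a point): Far end of the third slot, on the upper face of the gate plate: where the middle of the stick stands when third is fully home.
- estop_top (a point): Top of the red stop button (40 mm wide) on a yellow housing, on the bench between the gearbox and the robot; less than 60 mm high. Must not be pressed.
- estop (a joint): Travel of the stop button, m: 0 = out, 0.006 = pressed.
- deck_ring_c (a point): Small loose brass bush (18 mm across, 10 mm high) standing on a rear corner of the gate plate; the point is half-way up. Leave alone.
- brass_ring: Loose brass ring lying on the bench, 44 mm across, 8 mm high. Origin: centre of its underside. Leave alone.
- puck: Loose black turned puck on the bench, 56 mm across, 26 mm high. Origin: centre of its underside. Leave alone.
- steel_plate: Loose dark steel plate on the bench, 100 x 50 x 8 mm. Origin: centre of its underside. Leave alone.
- driver: Loose screwdriver with a yellow handle on the bench, lying along its x axis. Leave alone.
- oiler: Loose amber oil bottle, 40 mm across, 100 mm high. Origin: centre of its underside. Leave alone.
- cup: Loose aluminium cup, 70 mm across, 70 mm high. Origin: centre of its underside. Leave alone.

How it is judged:
By the outcome, as a careful person would: the job done as asked, in the order asked, and still so for the second after the job is handed in, with the robot touching nothing.
It also fails if it takes over 61 s, if anything falls off the work surface, if the arm or the gripper's body presses on something with over 40 N, if the wrist force passes 120 N, or if a joint passes its speed limit or range.

## Working session

There is one attempt and no reset: what is moved stays moved. The work goes in short steps, Python scripts to look and compute and a tool call to move; the robot and the scene stay as the last step left them, time stands still between calls to the robot, and variables do not carry over. Pictures are saved under pics/ and viewed, about 8 in all and at most 12, crops included, and the job is handed in when it is done.

Besides the shell and the picture viewer there is one more tool, called by a JSON object that holds its "api" and its "payload", one argument or row to a line. jog_arm: Moves the arm, as the interface text tells. Its arguments: {"type":"object","properties":{"rows":{"type":"array"},"squeeze":{"type":"number"}},"required":["rows"]}

```bash
mkdir -p pics; cat > h.py <<'E'
import numpy as np, cv2, pickle
from plant import telemetry, eyes, workorder
def snap(name):
    o=telemetry.get_obs(); d=eyes.get_image(name); d['obs']=o
    K=np.array([[d['fx'],0,d['cx']],[0,d['fy'],d['cy']],[0,0,1.]])
    D=np.array([d['k1'],0,0,0,0.])
    if 'rvec' in d:
        R=cv2.Rodrigues(np.array(d['rvec'],float))[0]; t=np.array(d['tvec'],float).ravel()
    else:
        T=np.eye(4); T[:3,:3]=o['eef_rot']; T[:3,3]=o['tool_pos']
        M=np.linalg.inv(T@np.array(d['hand_eye'])); R=M[:3,:3]; t=M[:3,3]
    return dict(img=d['img'],K=K,D=D,R=R,t=t)
def save(c,fn): cv2.imwrite(fn,c['img'][:,:,::-1])
def ray(c,uv):
    p=cv2.undistortPoints(np.array([[uv]],float),c['K'],c['D'],None,None)[0,0]
    d=c['R'].T@np.r_[p,1]; return -c['R'].T@c['t'], d/np.linalg.norm(d)
def onz(c,uv,z):
    o,d=ray(c,uv); return o+d*(z-o[2])/d[2]
def tri(obs):
    A=np.zeros((3,3));b=np.zeros(3);rs=[ray(c,u) for c,u in obs]
    for o,d in rs: P=np.eye(3)-np.outer(d,d);A+=P;b+=P@o
    x=np.linalg.solve(A,b); return x,[np.linalg.norm((np.eye(3)-np.outer(d,d))@(x-o)) for o,d in rs]
def proj(c,X):
    return cv2.projectPoints(np.array(X,float).reshape(-1,1,3),cv2.Rodrigues(c['R'])[0],c['t'],c['K'],c['D'])[0][:,0]
E
python3 - <<'E'
from h import *
cs={n:snap(n) for n in('scene','side','wrist')}
pickle.dump(cs,open('c0.pkl','wb'))
for n in cs: save(cs[n],f'pics/{n}0.png')
im=np.hstack([cs['scene']['img'],cs['side']['img']])
for n in cs: print(n, -cs[n]['R'].T@cs[n]['t'], cs[n]['R'][2])
o=telemetry.get_obs();print(o['clock'],o['tool_pos'],o['eef_rot'])
E
```

```text
scene [ 0.94617574 -0.33304085  1.07823983] [-0.3948031   0.30938992 -0.865106  ]
side [-0.03990456 -0.74131585  0.71019852] [ 0.47009875  0.70625903 -0.52934427]
wrist [0.5489384  0.08435938 0.38343286] [-9.44921010e-04 -2.99250794e-01 -9.54174025e-01]
0.15 [5.49750675e-01 5.17476787e-05 2.18258026e-01] [[ 7.46962032e-06  9.99999648e-01 -8.39482218e-04]
 [ 9.99999996e-01 -7.39673438e-06  8.68255629e-05]
 [ 8.68193229e-05 -8.39482863e-04 -9.99999644e-01]]
```

View pics/scene0.png

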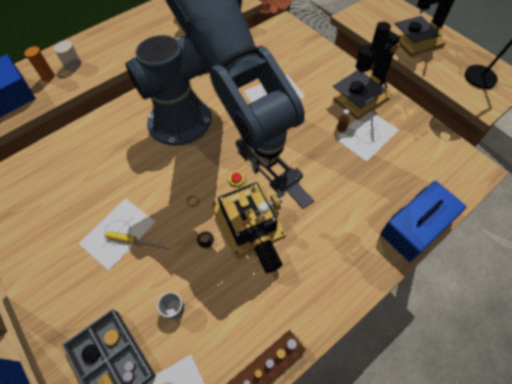

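View pics/side0.png

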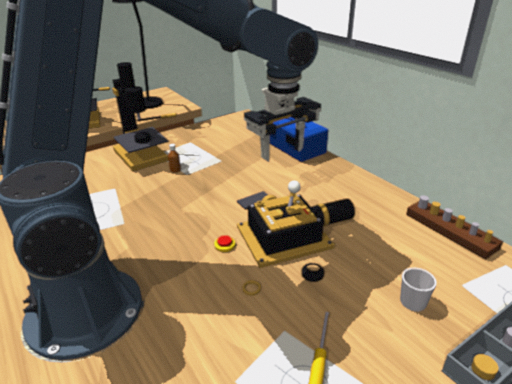

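View pics/wrist0.png

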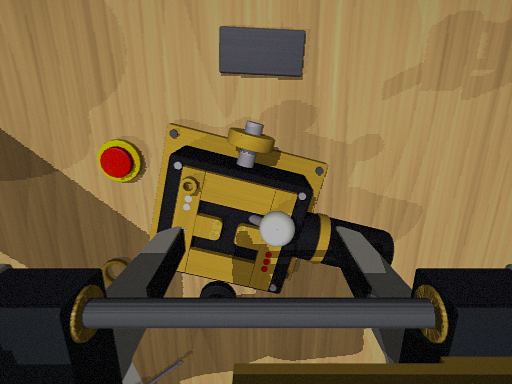

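The wrist view shows image right = world +x and up = +y. The knob is at (277,229), the red pips at (266,262), the bush at (190,186), and the stop button at (117,162). Next I'll look closer at the wrist view.

```bash
python3 - <<'E'
from h import *
cs=pickle.load(open('c0.pkl','rb'))
im=cs['wrist']['img'][110:310,140:340]
cv2.imwrite('pics/crop1.png',cv2.resize(im,None,fx=3,fy=3,interpolation=cv2.INTER_CUBIC)[:,:,::-1])
obs=[]
for n,g in (('scene',(256,205)),('side',(294,187)),('wrist',(277,229))):
    c=cs[n]; a=c['img'].astype(int); m=((a.min(2)>120)&(a.max(2)-a.min(2)<30)).astype(np.uint8)
    k,l,s,ce=cv2.connectedComponentsWithStats(m)
    for i in range(1,k):
        if s[i,4]>8 and np.hypot(*(ce[i]-g))<30: print(n,s[i],ce[i])
for p in [(177,165),(302,196),(275,287)]: print(onz(cs['wrist'],p,.08))
E
```

```text
scene [258 203  10   8  65] [263.01538462 206.6       ]
side [289 181  11  10  92] [293.5326087  185.58695652]
side [288 198   4   8  14] [289.64285714 202.07142857]
wrist [260 213  33  34 894] [275.93288591 229.15771812]
[0.46232886 0.01857121 0.08      ]
[ 0.59648916 -0.01597512  0.08      ]
[ 0.56892059 -0.13248661  0.08      ]
```

View pics/crop1.png

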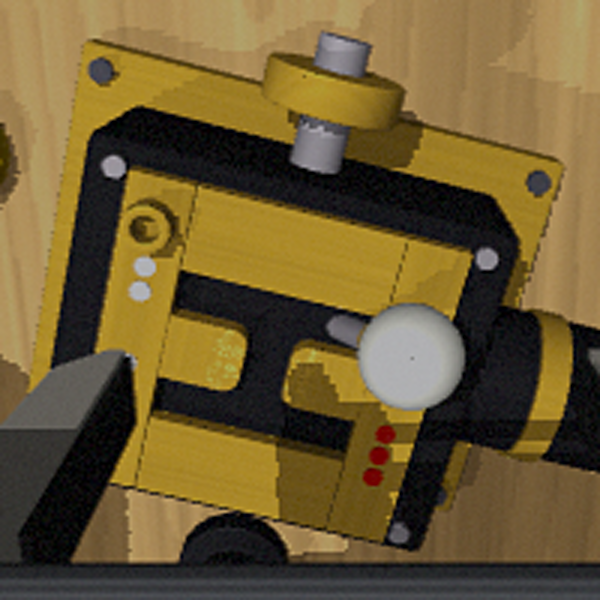

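```bash
python3 - <<'E'
from h import *
cs=pickle.load(open('c0.pkl','rb')); w=cs['wrist']
f=lambda p,z: onz(w,(140+(p[0]+.5)/3-.5,110+(p[1]+.5)/3-.5),z)
b=[f(p,.082) for p in [(113,166),(486,259),(399,533)]]
print('bolts',b,'mid',(b[0]+b[2])/2)
g=[f(p,.09) for p in [(128,166),(472,250),(388,546),(112,483)]]
print('plate',np.round(g,4),'mid',(g[0]+g[2])/2,(g[1]+g[3])/2,[np.linalg.norm(g[i]-g[(i+1)%4]) for i in range(4)])
fp=[f(p,.015) for p in [(100,71),(538,183)]]; print('foot',fp)
d=b[1]-b[0]; e=b[1]-b[2]; print('yaw',np.degrees(np.arctan2(d[1],d[0])),np.degrees(np.arctan2(-e[0],e[1])),np.linalg.norm(d),np.linalg.norm(e))
k,r=tri([(cs['side'],(294,187)),(w,(276.5,229.3)),(cs['scene'],(262.5,207))]);print('knob',k,r)
k2,r=tri([(cs['side'],(294,187)),(w,(276.5,229.3))]);print('knob',k2,r)
for z in(.13,.14): print(onz(w,(276.5,229.3),z))
O=(b[0]+b[2])/2; y=np.arctan2(d[1],d[0]); c,s=np.cos(y),np.sin(y)
v=k2-O; print('knob in box',c*v[0]+s*v[1],-s*v[0]+c*v[1])
for q in [(178,290),(165,395),(350,440),(265,350)]:
  v=f(q,.09)-O; print(q,c*v[0]+s*v[1],-s*v[0]+c*v[1])
E
```

```text
bolts [array([0.46325101, 0.01900508, 0.082     ]), array([ 0.59581289, -0.01531404,  0.082     ]), array([ 0.56597856, -0.13153078,  0.082     ])] mid [ 0.51461479 -0.05626285  0.082     ]
plate [[ 0.4707  0.0207  0.09  ]
 [ 0.5895 -0.0093  0.09  ]
 [ 0.5613 -0.1318  0.09  ]
 [ 0.4549 -0.1034  0.09  ]] mid [ 0.51596817 -0.05552275  0.09      ] [ 0.52217759 -0.05639166  0.09      ] [np.float64(0.12258249384340492), np.float64(0.12566155492664702), np.float64(0.11012532611997614), np.float64(0.1251920617229389)]
foot [array([0.44214405, 0.04470556, 0.015     ]), array([ 0.62712801, -0.00289658,  0.015     ])]
yaw -14.514700078329128 -14.397658550478699 0.13693229641188023 0.11998507036364872
knob [ 0.56520754 -0.03191853  0.13233996] [np.float64(0.0009032025911362877), np.float64(0.0006198786673927717), np.float64(0.0011736433999449878)]
knob [ 0.56589531 -0.03211971  0.13148005] [np.float64(6.201454848584194e-05), np.float64(6.201454848583063e-05)]
[ 0.56594194 -0.03276583  0.13      ]
[ 0.56527101 -0.02814429  0.14      ]
knob in box 0.0435928638700339 0.03622492627201683
(178, 290) -0.036637619405138114 0.02341545326009132
(165, 395) -0.0333323201782991 -0.018664460342956143
(350, 440) 0.03790354745735069 -0.019623923973531222
(265, 350) -0.001380405822702053 0.008444183322781133
```

{"api": "jog_arm", "payload": {
  "rows": [
    [0, [0.03, -0.02, 0], [0, 0, -0.12]],
    [0, [0.062, -0.043, 0], [0, 0, -0.252]],
    [0, [0.062, -0.043, 0], [0, 0, -0.252]],
    [0, [0.062, -0.043, 0], [0, 0, -0.252]],
    [0, [0.062, -0.043, 0], [0, 0, -0.252]],
    [0, [0.062, -0.043, 0], [0, 0, -0.252]],
    [0, [0.062, -0.043, 0], [0, 0, -0.252]],
    [0, [0.062, -0.043, 0], [0, 0, -0.252]],
    [0, [0.062, -0.043, 0], [0, 0, -0.252]],
    [0, [0.062, -0.043, 0], [0, 0, -0.252]]
  ],
  "squeeze": 10
}}

```text
clock: 1.15
tool_pos: [0.6117, -0.0429, 0.2183]
eef_rot: [[0.249, 0.968, -0.001], [0.968, -0.249, 0.0], [0.0, -0.001, -1.0]]
ft_force: [-0.8, -0.4, -0.5]
grip_width: 0.19
```

{"api": "jog_arm", "payload": {
  "rows": [
    [0, [0, 0, -0.03], [0, 0, 0]],
    [0, [0, 0, -0.06], [0, 0, 0]],
    [0, [0, 0, -0.08], [0, 0, 0]],
    [0, [0, 0, -0.1], [0, 0, 0]],
    [0, [0, 0, -0.1], [0, 0, 0]],
    [0, [0, 0, -0.1], [0, 0, 0]]
  ]
}}

```text
clock: 1.75
tool_pos: [0.6119, -0.0429, 0.1188]
eef_rot: [[0.249, 0.968, -0.001], [0.968, -0.249, 0.0], [0.0, -0.001, -1.0]]
ft_force: [0.4, 0.2, 0.2]
grip_width: 0.008
```

```bash
python3 - <<'E'
from h import *
cs={n:snap(n) for n in('side','wrist')}
a=cs['side']['img'][130:280,200:400];b=cs['wrist']['img'][110:384,60:460]
a=cv2.resize(a,(400,300),interpolation=cv2.INTER_CUBIC)
b=cv2.resize(b,(400,300)) if 0 else b
cv2.imwrite('pics/p1.png',np.hstack([a,np.pad(b,((0,26),(0,0),(0,0)))])[:,:,::-1])
o=telemetry.get_obs();print(o['clock'],o['tool_pos'],o['eef_rot'],o['ft_force'],o['grip_width'])
E
```

```text
1.85 [ 0.6123498  -0.04298736  0.11960988] [[ 2.49135688e-01  9.68468014e-01  1.05571849e-03]
 [ 9.68468556e-01 -2.49135819e-01 -8.37048335e-06]
 [ 2.54910745e-04  1.02451555e-03 -9.99999443e-01]] [ 0.04227873  0.77991048 -0.3437701 ] 0.00892544489024043
```

View pics/p1.png

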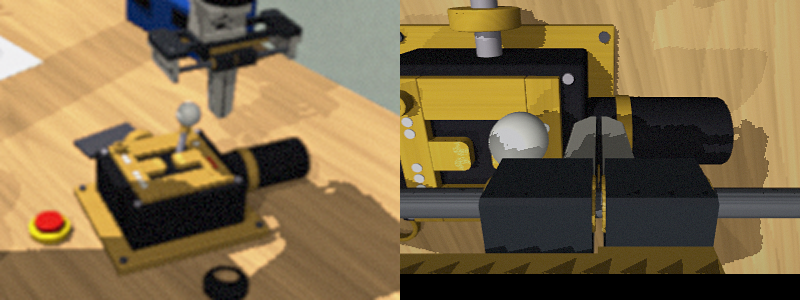

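{"api": "jog_arm", "payload": {
  "rows": [
    [0, [-0.005, 0.001, 0], [0, 0, 0]],
    [0, [-0.01, 0.0025, 0], [0, 0, 0]],
    [0, [-0.0145, 0.0037, 0], [0, 0, 0]],
    [0, [-0.019, 0.005, 0], [0, 0, 0]],
    [0, [-0.024, 0.0062, 0], [0, 0, 0]],
    [0, [-0.029, 0.0075, 0], [0, 0, 0]],
    [0, [-0.034, 0.0088, 0], [0, 0, 0]],
    [0, [-0.0387, 0.01, 0], [0, 0, 0]]
  ]
}}

```text
clock: 2.65
tool_pos: [0.5732, -0.0329, 0.1196]
eef_rot: [[0.249, 0.968, 0.001], [0.968, -0.249, 0.0], [0.0, 0.001, -1.0]]
ft_force: [2.9, -0.5, 2.2]
grip_width: 0.009
```

```bash
cat >> h.py <<'E'
O=np.array([.5155,-.056]); Y=np.radians(-14.45); EX=np.array([np.cos(Y),np.sin(Y)]); EY=np.array([-EX[1],EX[0]])
def box(p): v=np.array(p[:2])-O; return np.round([v@EX,v@EY],4)
def knob():
    "knob seen by the fixed cameras & wrist: white, low-chroma blobs near where a knob may be"
    obs={}
    for n in('side','scene','wrist'):
        c=snap(n); save(c,f'pics/last_{n}.png'); a=c['img'].astype(int)
        m=((a.min(2)>115)&(a.max(2)-a.min(2)<30)).astype(np.uint8)
        z=np.zeros_like(m); G=[[*(O+EX*x+EY*y),.138] for x in np.linspace(-.05,.05,9) for y in np.linspace(-.04,.04,7)]
        for p in proj(c,G): cv2.circle(z,tuple(int(round(q)) for q in p),3 if n!='wrist' else 12,1,-1)
        k,l,s,ce=cv2.connectedComponentsWithStats(m*z)
        for i in range(1,k):
            if s[i,4]>25: print(n,s[i],ce[i],'on z=.14',box(onz(c,ce[i],.14)))
    o=telemetry.get_obs();print(o['clock'],'tcp',box(o['tool_pos']),o['tool_pos'],'F',o['ft_force'])
E
python3 -c "
from h import *
knob()"
```

```text
side [280 182  11   9  74] [285.04054054 186.2972973 ] on z=.14 [0.0166 0.0352]
wrist [120 239  10  10  75] [124.54666667 243.36      ] on z=.14 [-0.025   0.0454]
wrist [ 172  238   56   30 1278] [199.81455399 252.61971831] on z=.14 [0.0161 0.0397]
wrist [125 273  10   9  68] [129.60294118 277.30882353] on z=.14 [-0.0251  0.0239]
wrist [127 284  10   8  64] [131.265625 287.59375 ] on z=.14 [-0.025  0.017]
2.8 tcp [0.0499 0.0367] [ 0.57301279 -0.03287138  0.11936709] F [-0.55023084 -0.04126399  0.80756387]
```

{"api": "jog_arm", "payload": {
  "rows": [
    [0, [-0.004, 0.001, 0], [0, 0, 0]],
    [0, [-0.008, 0.002, 0], [0, 0, 0]],
    [0, [-0.012, 0.003, 0], [0, 0, 0]],
    [0, [-0.0155, 0.004, 0], [0, 0, 0]],
    [0, [-0.0155, 0.004, 0], [0, 0, 0]]
  ]
}}

```text
clock: 3.3
tool_pos: [0.5569, -0.0287, 0.1193]
eef_rot: [[0.249, 0.969, -0.001], [0.969, -0.249, 0.0], [-0.0, -0.001, -1.0]]
ft_force: [2.2, 0.6, 0.5]
grip_width: 0.005
```

```bash
python3 -c "
from h import *
knob()"
```

```text
side [274 183  11   9  71] [279.02816901 187.33802817] on z=.14 [-0.      0.0363]
wrist [ 171  239   56   29 1228] [198.1286645  252.93485342] on z=.14 [-0.001   0.0396]
wrist [142 241  10   8  49] [146.83673469 244.6122449 ] on z=.14 [-0.0289  0.0447]
wrist [146 273  10   9  56] [151.03571429 276.78571429] on z=.14 [-0.0288  0.0243]
3.45 tcp [0.0336 0.0367] [ 0.55714539 -0.02884956  0.11914277] F [-0.50664883 -0.44821126  0.16027406]
```

View pics/last_wrist.png

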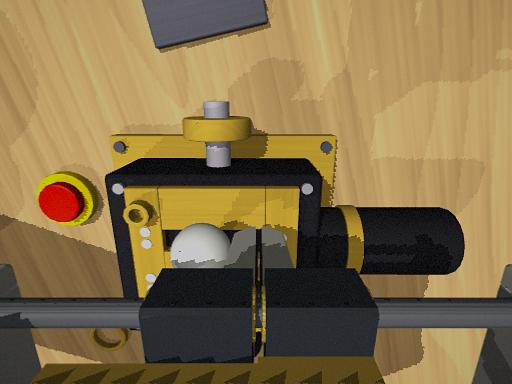

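{"api": "jog_arm", "payload": {
  "rows": [
    [0, [0.01, -0.0025, 0], [0, 0, 0]],
    [0, [0.0194, -0.005, 0], [0, 0, 0]],
    [0, [0.0194, -0.005, 0], [0, 0, 0]],
    [0, [0.0254, 0.0185, 0], [0, 0, 0]],
    [0, [0.0314, 0.0415, 0], [0, 0, 0]],
    [0, [0.0314, 0.0415, 0], [0, 0, 0]],
    [0, [0.0054, 0.0482, 0], [0, 0, 0]],
    [0, [-0.0205, 0.0549, 0], [0, 0, 0]],
    [0, [-0.0205, 0.0549, 0], [0, 0, 0]],
    [0, [-0.0205, 0.0549, 0], [0, 0, 0]]
  ]
}}

```text
clock: 4.45
tool_pos: [0.537, 0.0256, 0.1194]
eef_rot: [[0.249, 0.968, -0.001], [0.968, -0.249, 0.0], [-0.0, -0.001, -1.0]]
ft_force: [0.3, 0.1, -0.1]
grip_width: 0.004
```

```bash
python3 -c "
from h import *
knob()"
```

```text
side [272 183  13   9  73] [278.69863014 187.34246575] on z=.14 [-0.0008  0.0366]
wrist [255 329   8  25 172] [258.5        341.76744186] on z=.14 [0.0002 0.0256]
4.6 tcp [0.0009 0.0845] [0.53750188 0.02558123 0.11919235] F [ 0.62219015  0.26082513 -0.36797888]
```

{"api": "jog_arm", "payload": {
  "rows": [
    [0, [-0.0015, -0.0058, 0], [0, 0, 0]],
    [0, [-0.003, -0.0116, 0], [0, 0, 0]],
    [0, [-0.0045, -0.0174, 0], [0, 0, 0]],
    [0, [-0.006, -0.0232, 0], [0, 0, 0]],
    [0, [-0.007, -0.0271, 0], [0, 0, 0]],
    [0, [-0.008, -0.031, 0], [0, 0, 0]],
    [0, [-0.009, -0.0349, 0], [0, 0, 0]]
  ]
}}

```text
clock: 5.3
tool_pos: [0.5286, -0.0095, 0.1194]
eef_rot: [[0.249, 0.968, -0.0], [0.968, -0.249, 0.0], [0.0, -0.0, -1.0]]
ft_force: [2.6, 2.9, 2.2]
grip_width: 0.006
```

```bash
python3 -c "
from h import *
knob()"
```

```text
side [275 183  12  11  97] [280.59793814 188.17525773] on z=.14 [0.0021 0.031 ]
wrist [187 256  10   6  39] [191.74358974 258.66666667] on z=.14 [-0.0373  0.0474]
5.45 tcp [0.0009 0.0482] [ 0.5283844  -0.00956953  0.11913504] F [-0.19753111  0.10525958  0.86142597]
```

{"api": "jog_arm", "payload": {
  "rows": [
    [0, [-0.001, -0.0039, 0], [0, 0, 0]],
    [0, [-0.002, -0.0077, 0], [0, 0, 0]],
    [0, [-0.003, -0.0116, 0], [0, 0, 0]],
    [0, [-0.004, -0.0155, 0], [0, 0, 0]],
    [0, [-0.005, -0.0194, 0], [0, 0, 0]],
    [0, [-0.006, -0.0232, 0], [0, 0, 0]],
    [0, [-0.007, -0.0271, 0], [0, 0, 0]],
    [0, [-0.008, -0.031, 0], [0, 0, 0]]
  ]
}}

```text
clock: 6.25
tool_pos: [0.5203, -0.0409, 0.1191]
eef_rot: [[0.25, 0.968, -0.001], [0.968, -0.25, -0.0], [-0.0, -0.001, -1.0]]
ft_force: [0.4, 1.9, 1.6]
grip_width: 0.005
```

```bash
python3 -c "
from h import *
knob()"
```

```text
side [280 188  13  12 114] [285.81578947 193.61403509] on z=.14 [0.0041 0.0021]
wrist [183 204  10   6  43] [187.72093023 206.79069767] on z=.14 [-0.0374  0.046 ]
wrist [323 206  10  11  81] [327.54320988 210.95061728] on z=.14 [0.0365 0.0436]
wrist [184 213  10  10  77] [188.36363636 217.24675325] on z=.14 [-0.0375  0.04  ]
wrist [187 249   9   9  69] [191.02898551 253.10144928] on z=.14 [-0.0376  0.0186]
wrist [188 260   9   8  61] [191.95081967 263.85245902] on z=.14 [-0.0375  0.0118]
wrist [256 328   6   6  36] [258.5 330.5] on z=.14 [-0.0001 -0.0344]
6.4 tcp [0.0008 0.0158] [ 0.52021736 -0.04088501  0.11903209] F [ 0.10793323  1.16006887 -0.61755034]
```

View pics/last_side.png

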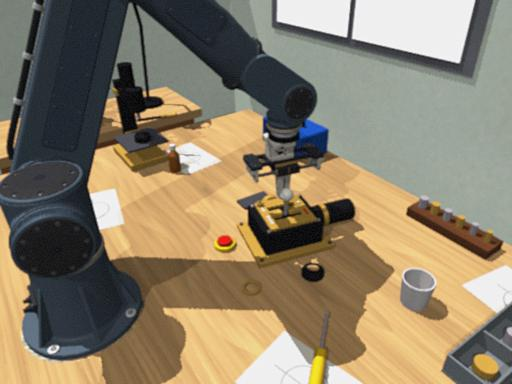

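The knob at (286,194) is following the fingertips along the cross channel.

{"api": "jog_arm", "payload": {
  "rows": [
    [0, [-0.001, -0.0039, 0], [0, 0, 0]],
    [0, [-0.002, -0.0077, 0], [0, 0, 0]],
    [0, [-0.003, -0.0116, 0], [0, 0, 0]],
    [0, [-0.004, -0.0155, 0], [0, 0, 0]],
    [0, [-0.005, -0.0194, 0], [0, 0, 0]],
    [0, [-0.006, -0.0232, 0], [0, 0, 0]],
    [0, [-0.007, -0.0271, 0], [0, 0, 0]],
    [0, [-0.0077, -0.03, 0], [0, 0, 0]],
    [0, [-0.0077, -0.03, 0], [0, 0, 0]]
  ]
}}

```text
clock: 7.3
tool_pos: [0.5123, -0.0708, 0.1189]
eef_rot: [[0.25, 0.968, -0.001], [0.968, -0.25, 0.001], [0.0, -0.001, -1.0]]
ft_force: [1.6, 4.9, -2.9]
grip_width: 0.002
```

```bash
python3 -c "
from h import *
knob()"
```

```text
side [285 196  14  11 106] [290.83018868 201.18867925] on z=.14 [ 0.0016 -0.0342]
wrist [179 157  11  11  94] [184.12765957 162.34042553] on z=.14 [-0.0376  0.0392]
wrist [326 164  11   9  69] [331.43478261 168.01449275] on z=.14 [0.0367 0.0363]
wrist [180 173  11   9  69] [185.50724638 177.05797101] on z=.14 [-0.0375  0.0316]
wrist [184 211  10  10  78] [188.41025641 215.20512821] on z=.14 [-0.0375  0.0106]
wrist [253 219   9  10  70] [257.32857143 223.24285714] on z=.14 [-0.0008  0.006 ]
wrist [185 223  10  10  77] [189.32467532 227.36363636] on z=.14 [-0.0375  0.0036]
wrist [186 235  10   9  73] [190.23287671 239.10958904] on z=.14 [-0.0375 -0.0034]
wrist [187 246   9  10  70] [190.9        250.71428571] on z=.14 [-0.0376 -0.0105]
7.45 tcp [ 0.0007 -0.015 ] [ 0.51244875 -0.07066637  0.11895472] F [ 1.31600605  4.35290568 -3.10661298]
```

{"api": "jog_arm", "payload": {
  "rows": [
    [0, [-0.0003, -0.001, 0], [0, 0, 0]],
    [0, [-0.0005, -0.002, 0], [0, 0, 0]],
    [0, [-0.0008, -0.003, 0], [0, 0, 0]],
    [0, [-0.0008, -0.003, 0], [0, 0, 0]]
  ]
}}

```text
clock: 7.85
tool_pos: [0.5116, -0.0727, 0.1186]
eef_rot: [[0.25, 0.968, -0.001], [0.968, -0.25, 0.002], [0.001, -0.002, -1.0]]
ft_force: [3.4, 11.0, -5.9]
grip_width: 0.004
```

```bash
python3 -c "
from h import *
knob()" | grep -v wrist
```

```text
side [285 196  14  11 105] [290.99047619 201.2       ] on z=.14 [ 0.0019 -0.0344]
8.0 tcp [ 0.0004 -0.0171] [ 0.5116642  -0.07265668  0.11862584] F [ 3.29607928 10.8994458  -4.31079692]
```

{"api": "jog_arm", "payload": {
  "rows": [
    [0, [0.003, 0.012, 0], [0, 0, 0]],
    [0, [0.0062, 0.0242, 0], [0, 0, 0]],
    [0, [0.0062, 0.0242, 0], [0, 0, 0]],
    [0, [-0.03, 0.0335, 0], [0, 0, 0]],
    [0, [-0.0664, 0.0429, 0], [0, 0, 0]],
    [0, [-0.0664, 0.0429, 0], [0, 0, 0]],
    [0, [-0.072, 0.021, 0], [0, 0, 0]],
    [0, [-0.0776, -0.0007, 0], [0, 0, 0]],
    [0, [-0.0776, -0.0007, 0], [0, 0, 0]],
    [0, [-0.0776, -0.0007, 0], [0, 0, 0]]
  ]
}}

```text
clock: 9.0
tool_pos: [0.4345, -0.0736, 0.1188]
eef_rot: [[0.251, 0.968, -0.001], [0.968, -0.251, 0.002], [0.001, -0.001, -1.0]]
ft_force: [-0.2, -0.7, -0.2]
grip_width: 0.001
```

```bash
python3 -c "
from h import *
knob()"; cp pics/last_wrist.png pics/w5.png
```

```text
side [286 196  12  11  96] [291.      201.28125] on z=.14 [ 0.0018 -0.0347]
scene [230 200   9   8  43] [233.53488372 203.18604651] on z=.14 [-0.003  -0.0383]
wrist [442 135   5   8  29] [443.89655172 138.89655172] on z=.14 [0.0155 0.0292]
wrist [297 140   5   9  27] [299.07407407 144.03703704] on z=.14 [-0.0552  0.0267]
wrist [356 191  10  12  66] [361.42424242 195.77272727] on z=.14 [-0.0217 -0.0001]
wrist [365 208  14  15  94] [371.21276596 214.9893617 ] on z=.14 [-0.0154 -0.0108]
wrist [ 364  234   62   41 1433] [396.0760642  252.20935101] on z=.14 [ 0.0009 -0.0329]
9.15 tcp [-0.0744 -0.0366] [ 0.43436416 -0.07287846  0.11864732] F [0.40308635 0.07601105 0.02824771]
```

View pics/w5.png

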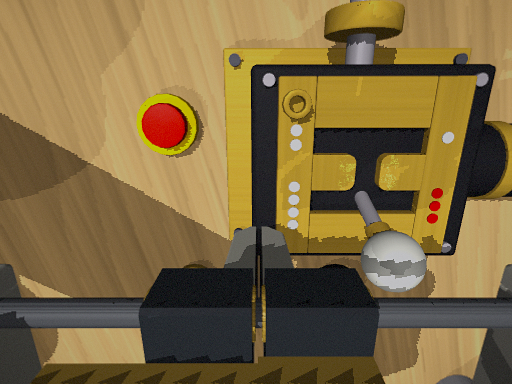

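The stick (365,205) stands in the right lane at the channel. The knob is at (393,262), with the shut fingers behind it. Now I'll push forward.

{"api": "jog_arm", "payload": {
  "rows": [
    [0, [0.0145, -0.0037, 0], [0, 0, 0]],
    [0, [0.029, -0.0075, 0], [0, 0, 0]],
    [0, [0.0339, -0.0087, 0], [0, 0, 0]],
    [0, [0.0387, -0.01, 0], [0, 0, 0]],
    [0, [0.0436, -0.0112, 0], [0, 0, 0]],
    [0, [0.0484, -0.0125, 0], [0, 0, 0]],
    [0, [0.0533, -0.0137, 0], [0, 0, 0]],
    [0, [0.0581, -0.015, 0], [0, 0, 0]]
  ]
}}

```text
clock: 9.95
tool_pos: [0.4927, -0.0879, 0.1187]
eef_rot: [[0.249, 0.968, -0.001], [0.968, -0.249, 0.002], [0.001, -0.002, -1.0]]
ft_force: [-1.6, 0.2, 1.1]
grip_width: 0.005
```

```bash
python3 -c "
from h import *
knob()" | grep -v wrist
```

```text
side [293 195  11  11  86] [297.38372093 200.12790698] on z=.14 [ 0.0187 -0.0359]
10.1 tcp [-0.0141 -0.0366] [ 0.49267484 -0.08793548  0.11855404] F [-0.91555311  0.58824488 -0.07193069]
```

{"api": "jog_arm", "payload": {
  "rows": [
    [0, [0.0039, -0.001, 0], [0, 0, 0]],
    [0, [0.0077, -0.002, 0], [0, 0, 0]],
    [0, [0.0116, -0.003, 0], [0, 0, 0]],
    [0, [0.0155, -0.004, 0], [0, 0, 0]],
    [0, [0.0194, -0.005, 0], [0, 0, 0]],
    [0, [0.0232, -0.006, 0], [0, 0, 0]],
    [0, [0.0242, -0.0062, 0], [0, 0, 0]],
    [0, [0.0242, -0.0062, 0], [0, 0, 0]]
  ]
}}

```text
clock: 10.9
tool_pos: [0.5171, -0.0942, 0.1186]
eef_rot: [[0.249, 0.968, -0.001], [0.968, -0.249, 0.002], [0.001, -0.001, -1.0]]
ft_force: [-1.2, 0.1, -1.1]
grip_width: 0.004
```

{"api": "jog_arm", "payload": {
  "rows": [
    [0, [0.001, -0.0002, 0], [0, 0, 0]],
    [0, [0.002, -0.0005, 0], [0, 0, 0]],
    [0, [0.002, -0.0005, 0], [0, 0, 0]]
  ]
}}

```text
clock: 11.2
tool_pos: [0.5191, -0.0947, 0.1186]
eef_rot: [[0.25, 0.968, -0.001], [0.968, -0.25, 0.002], [0.001, -0.001, -1.0]]
ft_force: [-1.4, 1.0, -1.2]
grip_width: 0.01
```

```bash
python3 -c "
from h import *
knob()" | grep -v wrist
```

```text
side [302 195  11   9  62] [306.87096774 199.0483871 ] on z=.14 [ 0.0426 -0.0402]
11.35 tcp [ 0.0131 -0.0366] [ 0.51909366 -0.09470347  0.11859246] F [-1.34975121  1.5728451  -0.24639166]
```

{"api": "jog_arm", "payload": {
  "rows": [
    [0, [0.001, -0.0002, 0], [0, 0, 0]],
    [0, [0.002, -0.0005, 0], [0, 0, 0]],
    [0, [0.003, -0.0007, 0], [0, 0, 0]],
    [0, [0.003, -0.0007, 0], [0, 0, 0]]
  ]
}}

```text
clock: 11.75
tool_pos: [0.5219, -0.0954, 0.1185]
eef_rot: [[0.25, 0.968, -0.001], [0.968, -0.25, 0.002], [0.001, -0.002, -1.0]]
ft_force: [-2.5, 1.5, -1.3]
grip_width: 0.003
```

{"api": "jog_arm", "payload": {
  "rows": [
    [0, [0.001, -0.0002, 0], [0, 0, 0]],
    [0, [0.002, -0.0005, 0], [0, 0, 0]],
    [0, [0.002, -0.0005, 0], [0, 0, 0]]
  ]
}}

```text
clock: 12.05
tool_pos: [0.5234, -0.0957, 0.1181]
eef_rot: [[0.249, 0.968, -0.003], [0.968, -0.249, 0.002], [0.001, -0.003, -1.0]]
ft_force: [-4.8, 1.7, -1.0]
grip_width: 0.005
```

{"api": "jog_arm", "payload": {
  "rows": [
    [0, [0.001, -0.0002, 0], [0, 0, 0]],
    [0, [0.002, -0.0005, 0], [0, 0, 0]],
    [0, [0.002, -0.0005, 0], [0, 0, 0]]
  ]
}}

```text
clock: 12.35
tool_pos: [0.5245, -0.0959, 0.1178]
eef_rot: [[0.249, 0.968, -0.005], [0.968, -0.249, 0.003], [0.002, -0.006, -1.0]]
ft_force: [-7.6, 2.3, 0.3]
grip_width: 0.006
```

```bash
python3 -c "
from h import *
knob()" | grep -v wrist
```

```text
side [304 195   9   9  49] [307.73469388 199.10204082] on z=.14 [ 0.0445 -0.0412]
12.5 tcp [ 0.0187 -0.0364] [ 0.524497   -0.09589766  0.11778033] F [-6.11504944  2.68135495 -0.27424255]
```

{"api": "jog_arm", "payload": {
  "rows": [
    [0, [0.0015, -0.0004, 0], [0, 0, 0]],
    [0, [0.003, -0.0007, 0], [0, 0, 0]],
    [0, [0.004, -0.001, 0], [0, 0, 0]],
    [0, [0.004, -0.001, 0], [0, 0, 0]]
  ]
}}

```text
clock: 12.9
tool_pos: [0.5268, -0.0964, 0.1171]
eef_rot: [[0.249, 0.968, -0.01], [0.968, -0.249, 0.004], [0.002, -0.011, -1.0]]
ft_force: [-10.8, 4.4, 0.5]
grip_width: 0.007
```

```bash
python3 -c "
from h import *
knob()" | grep -v wrist
```

```text
side [305 196   8   8  42] [308.16666667 199.16666667] on z=.14 [ 0.0454 -0.0418]
13.05 tcp [ 0.021  -0.0363] [ 0.5267407  -0.09638712  0.1171792 ] F [-9.92516488  2.98115239  1.04389732]
```

{"api": "jog_arm", "payload": {
  "rows": [
    [0, [-0.01, 0.0025, 0], [0, 0, 0]],
    [0, [-0.0387, 0.01, 0], [0, 0, 0]],
    [0, [-0.0387, 0.01, 0], [0, 0, 0]],
    [0, [-0.0387, 0.01, 0.04], [0, 0, 0]],
    [0, [-0.0387, 0.01, 0.08], [0, 0, 0]],
    [0, [-0.0387, 0.01, 0.12], [0, 0, 0]],
    [0, [-0.0387, 0.01, 0.12], [0, 0, 0]],
    [0, [-0.0387, 0.01, 0.12], [0, 0, 0]]
  ]
}}

```text
clock: 13.85
tool_pos: [0.4889, -0.0867, 0.2379]
eef_rot: [[0.249, 0.968, -0.007], [0.968, -0.249, 0.003], [0.001, -0.007, -1.0]]
ft_force: [1.0, -0.2, -1.0]
grip_width: 0.004
```

```bash
python3 - <<'E'
from h import *
knob(); cp=0
c={n:snap(n) for n in('side','wrist','scene')}; pickle.dump(c,open('c1.pkl','wb'))
a=cv2.resize(c['side']['img'][150:270,220:380],(400,300),interpolation=cv2.INTER_CUBIC)
b=cv2.resize(c['wrist']['img'],(400,300))
cv2.imwrite('pics/f.png',np.hstack([a,b])[:,:,::-1])
E
```

```text
side [301 195  12   9  75] [306.25333333 198.78666667] on z=.14 [ 0.0417 -0.0385]
scene [236 213  10   9  64] [240.859375 216.671875] on z=.14 [ 0.0469 -0.0357]
wrist [228 116   7   7  40] [230.925 119.275] on z=.14 [-0.0452  0.0319]
wrist [324 121   7   7  40] [326.8   124.075] on z=.14 [0.0386 0.0279]
wrist [228 126   7   7  40] [230.925 128.8  ] on z=.14 [-0.0455  0.0237]
wrist [229 153   7   7  36] [231.91666667 156.02777778] on z=.14 [-0.0452 -0.0005]
wrist [297 161  17  16 122] [304.24590164 167.87704918] on z=.14 [ 0.0208 -0.0113]
wrist [229 162   7   6  34] [232.14705882 164.61764706] on z=.14 [-0.0452 -0.0085]
wrist [229 170   7   7  35] [232.28571429 173.14285714] on z=.14 [-0.0453 -0.0165]
wrist [311 174  34  34 919] [327.60065288 190.89662677] on z=.14 [ 0.0436 -0.0333]
wrist [230 179   6   6  32] [232.5 181.5] on z=.14 [-0.0453 -0.0245]
wrist [216 195   6   7  26] [218.42307692 198.30769231] on z=.14 [-0.0591 -0.0411]
14.0 tcp [-0.0193 -0.0363] [ 0.48774128 -0.08633278  0.23601719] F [-0.06772504  0.36426753  0.35551982]
```

View pics/f.png

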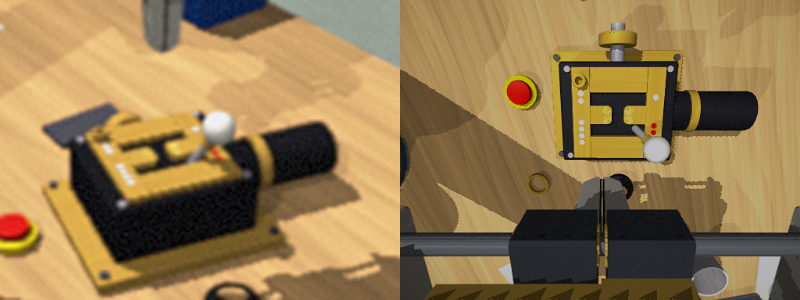

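```bash
python3 - <<'E'
from h import *
c=pickle.load(open('c1.pkl','rb'))
for S in (('side','wrist'),('scene','wrist'),('side','scene','wrist')):
    u=dict(side=(306.3,199.3),scene=(240.5,216.8),wrist=(327.8,190.8))
    k,r=tri([(c[n],u[n]) for n in S]); b=box(k); print(S,k,r,b,'fore',np.arcsin(b[0]/.125))
a=c['wrist']['img'].astype(int); m=((a.min(2)>95)&(a.max(2)-a.min(2)<30)).astype(np.uint8)
k,l,s,ce=cv2.connectedComponentsWithStats(m)
for i in range(1,k):
    if 20<s[i,4]<80 and 190<ce[i][0]<360 and 70<ce[i][1]<215: print(s[i],ce[i],box(onz(c['wrist'],ce[i],.082)))
# red pips and the plate outline
m=((a[...,0]>90)&(a[...,1]<60)).astype(np.uint8); k,l,s,ce=cv2.connectedComponentsWithStats(m)
for i in range(1,k):
    if s[i,4]>6: print('red',ce[i],box(onz(c['wrist'],ce[i],.09)))
E
```

```text
('side', 'wrist') [ 0.54984156 -0.10042578  0.13537421] [np.float64(0.00019014096742259317), np.float64(0.0001901409674224971)] [ 0.0443 -0.0345] fore 0.36227234241207534
('scene', 'wrist') [ 0.54972482 -0.10148169  0.13411908] [np.float64(0.0006762482981630147), np.float64(0.0006762482981630611)] [ 0.0445 -0.0355] fore 0.3639839564815939
('side', 'scene', 'wrist') [ 0.54968899 -0.10112629  0.13523242] [np.float64(0.0006664000637022539), np.float64(0.0010428009141271381), np.float64(0.0006211723012638412)] [ 0.0444 -0.0352] fore 0.3631280102976715
[210  84   8   8  54] [213.27777778  87.72222222] [-0.069   0.0601]
[342  84   9   8  52] [345.88461538  87.55769231] [0.0677 0.0602]
[228 116   7   8  40] [231.1   119.375] [-0.0514  0.0283]
[324 121   7   7  41] [327.         124.24390244] [0.051  0.0234]
[228 126   7   7  39] [231.28205128 128.8974359 ] [-0.0515  0.0183]
[229 153   7   7  37] [232. 156.] [-0.0515 -0.0111]
[229 162   7   7  35] [232.14285714 164.71428571] [-0.0516 -0.021 ]
[230 170   6   7  33] [232.45454545 173.21212121] [-0.0515 -0.0307]
[230 179   7   6  33] [232.60606061 181.51515152] [-0.0515 -0.0404]
[215 195   7   7  40] [217.95  198.175] [-0.0691 -0.0605]
red [151.28434066 117.91483516] [-0.1337  0.0301]
red [324.48484848 160.60606061] [ 0.0492 -0.0144]
red [323.8        169.17142857] [ 0.0491 -0.0239]
```

The knob measures fore ≈ 0.365, within calibration error of 0.38. To be sure, I'll push once more with a firmer squeeze, so the fingers don't give way.

{"api": "jog_arm", "payload": {
  "rows": [
    [0, [0, 0, -0.04], [0, 0, 0]],
    [0, [0, 0, -0.08], [0, 0, 0]],
    [0, [0, 0, -0.115], [0, 0, 0]],
    [0, [0, 0, -0.115], [0, 0, 0]],
    [0, [0.0145, -0.0037, -0.115], [0, 0, 0]],
    [0, [0.0242, -0.0062, -0.115], [0, 0, 0]],
    [0, [0.029, -0.0075, -0.115], [0, 0, 0]],
    [0, [0.031, -0.008, -0.115], [0, 0, 0]],
    [0, [0.031, -0.008, -0.115], [0, 0, 0]]
  ],
  "squeeze": 60
}}

```text
clock: 15.05
tool_pos: [0.5189, -0.0943, 0.1217]
eef_rot: [[0.249, 0.968, -0.011], [0.968, -0.249, 0.004], [0.002, -0.012, -1.0]]
ft_force: [-0.1, -0.2, 0.4]
grip_width: 0.006
```

{"api": "jog_arm", "payload": {
  "rows": [
    [0, [0.001, -0.0002, 0], [0, 0, 0]],
    [0, [0.002, -0.0005, 0], [0, 0, 0]],
    [0, [0.002, -0.0005, 0], [0, 0, 0]]
  ]
}}

```text
clock: 15.35
tool_pos: [0.5209, -0.0949, 0.1218]
eef_rot: [[0.249, 0.968, -0.011], [0.968, -0.249, 0.004], [0.002, -0.012, -1.0]]
ft_force: [0.1, -1.0, -0.2]
grip_width: 0.009
```

{"api": "jog_arm", "payload": {
  "rows": [
    [0, [0.001, -0.0002, 0], [0, 0, 0]],
    [0, [0.002, -0.0005, 0], [0, 0, 0]],
    [0, [0.002, -0.0005, 0], [0, 0, 0]]
  ]
}}

```text
clock: 15.65
tool_pos: [0.5224, -0.0952, 0.1215]
eef_rot: [[0.249, 0.968, -0.012], [0.968, -0.249, 0.005], [0.002, -0.013, -1.0]]
ft_force: [-2.2, 1.2, -0.2]
grip_width: 0.006
```

{"api": "jog_arm", "payload": {
  "rows": [
    [0, [0.001, -0.0002, 0], [0, 0, 0]],
    [0, [0.002, -0.0005, 0], [0, 0, 0]],
    [0, [0.002, -0.0005, 0], [0, 0, 0]]
  ]
}}

```text
clock: 15.95
tool_pos: [0.5238, -0.0955, 0.1212]
eef_rot: [[0.249, 0.968, -0.014], [0.968, -0.249, 0.005], [0.002, -0.015, -1.0]]
ft_force: [-5.2, 2.0, 0.7]
grip_width: 0.009
```

{"api": "jog_arm", "payload": {
  "rows": [
    [0, [0.002, -0.0005, 0], [0, 0, 0]],
    [0, [0.004, -0.001, 0], [0, 0, 0]],
    [0, [0.006, -0.0015, 0], [0, 0, 0]],
    [0, [0.006, -0.0015, 0], [0, 0, 0]]
  ]
}}

```text
clock: 16.35
tool_pos: [0.5277, -0.0963, 0.1202]
eef_rot: [[0.249, 0.968, -0.02], [0.968, -0.249, 0.007], [0.002, -0.021, -1.0]]
ft_force: [-10.6, 3.2, 0.7]
grip_width: 0.008
```

{"api": "jog_arm", "payload": {
  "rows": [
    [0, [-0.01, 0.0025, 0], [0, 0, 0]],
    [0, [-0.04, 0.01, 0], [0, 0, 0]],
    [0, [-0.04, 0.01, 0], [0, 0, 0]],
    [0, [-0.04, 0.01, 0.04], [0, 0, 0]],
    [0, [-0.04, 0.01, 0.08], [0, 0, 0]],
    [0, [-0.04, 0.01, 0.12], [0, 0, 0]],
    [0, [-0.04, 0.01, 0.12], [0, 0, 0]],
    [0, [-0.04, 0.01, 0.12], [0, 0, 0]]
  ]
}}

```text
clock: 17.15
tool_pos: [0.4885, -0.0866, 0.2408]
eef_rot: [[0.249, 0.968, -0.017], [0.968, -0.249, 0.006], [0.002, -0.018, -1.0]]
ft_force: [-0.6, 1.4, -0.8]
grip_width: 0.008
```

```bash
python3 - <<'E' | grep -v "wrist \[[ ]*2"
from h import *
knob()
c=snap('side');a=snap('wrist')
cv2.imwrite('pics/g.png',np.hstack([c['img'][100:384,150:500],a['img'][50:334,100:450]])[:,:,::-1])
E
```

```text
side [301 195  12   9  75] [306.25333333 198.78666667] on z=.14 [ 0.0417 -0.0385]
scene [236 213  10   9  64] [240.859375 216.671875] on z=.14 [ 0.0469 -0.0357]
wrist [325 121   7   7  41] [328.14634146 124.        ] on z=.14 [0.0388 0.0278]
wrist [312 174  34  34 909] [328.64356436 190.25082508] on z=.14 [ 0.0437 -0.0333]
17.3 tcp [-0.0197 -0.0363] [ 0.48740328 -0.0862286   0.23896023] F [ 0.95811296 -0.02734133 -0.7386869 ]
```

View pics/g.png

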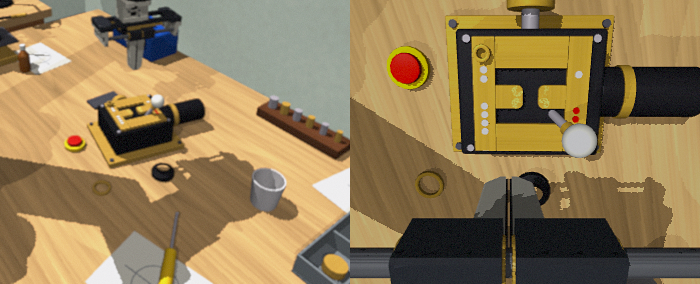

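The second push left the knob exactly where it was (same pixels in the side and scene views). It's against the hard stop in third. The bush, the stop button and the loose parts haven't moved, and the gripper is clear.

```bash
python3 -c "
from plant import workorder
print(workorder.finish_job())"
```

```text
the job is handed in; nothing more can be done
None
```

The gearstick is in third, against its forward stop, and the job is handed in at about 17 s of the 61 s allowed. I used shut fingertips throughout: back out of first, right across the channel to the side stop (about 11 N), then forward along the third lane. The fingers then backed off and rose clear.

**Last checks:**
- **Forward stop:** a second push, up to about 11 N against roughly 2 N of friction, did not move the knob in the side or scene camera.
- **Angle:** triangulation gave a forward angle of about 0.365 rad. That is slightly under the stated 0.38, within the 2 mm calibration error. The knob's height read about 3 mm above the model.
- **Unexplained:** the tool kept creeping forward 5–8 mm while the knob stayed put. I take this as give in the arm and fingers.
- **Surroundings:** the stop button was never approached, and it, the bush, the ring and the puck look undisturbed. I judged this by eye from the last pictures rather than measuring it.

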